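# Ready a coolant tank for its leak test

## Task

Get the white coolant expansion tank ready for its leak test: draw the red blanking plug out of the filler neck and leave it in the round steel parts dish, then take the blue-collared test stopper from the teal adapter tray and lower it into the neck, keeping hold of it until it is fully home, upright with its collar flat on the rim, and without forcing it. Also turn the leak tester's red peak pointer back to its zero stop with the black winged knob, in whatever order suits you. Leave the yellow and green stoppers in their tray and do not disturb the spray can or the spanner.

Things in the scene. Friction and masses are not known exactly. Their poses are not given: they have to be found in the camera images.
- tank: White round plastic expansion tank, 160 mm across, fixed on a round plywood board 210 mm across, 15 mm thick, at the left, middle or right place. Origin: underside of the board, below the filler neck's axis; z up. Tank shoulder 113 to 130 mm high, neck 54 mm across outside, in the middle of the top; three bolted lugs reach 105 mm from the axis at 75 mm height.
- neck_rim (a point): Centre of the neck's open rim, 165 mm above the bench; z up. Bore 46 mm across, free to 67 mm below the rim.
- red_plug: Red tapered blanking plug, 80 mm long, about 60 g, standing loosely in the neck (it just lifts out). Origin: centre of its small end; z along its axis to the grip. Cone 34 mm long, 30 to 42 mm across; flange 58 mm across, 34 to 40 mm from the origin, lying on the rim; then a round grip 28 mm across, 40 to 80 mm from the origin: take it at about 64 mm.
- plug_flange (a point): On the axis in the middle of the red plug's flange, 37 mm above its small end.
- blue_stopper: Test stopper with BLUE collar, about 160 g. Origin: centre of its small end; z along its axis to the handle. Black cone 48 mm long, 28 to 41 mm across; collar 58 mm across, 48 to 56 mm from the origin; ribbed round handle 30 mm across, 56 to 98 mm (grip at about 80); nipple to 112 mm. Upright in one of the tray's holes, origin 8 mm above the bench. Fits the neck with 2.5 mm play all round.
- blue_stopper_seat (a point): Centre of the underside of the blue collar, 48 mm above the stopper's small end; it meets point neck_rim when the stopper is home.
- yellow_stopper: Bystander: the same kind of stopper with a YELLOW collar 52 mm across and a handle 26 mm across, same lengths, upright in another hole of the tray. Leave it there.
- green_stopper: Bystander: the same kind of stopper with a GREEN collar 55 mm across and a handle 28 mm across, same lengths, upright in another hole of the tray. Leave it there.
- adapter_tray: Teal tray with black foam, 102 (x) by 220 (y) by 58 mm high, fixed at the left, middle or right place. Origin: underside centre. Three holes 46 mm across along its y axis at -70, 0 and +70 mm, foam top 56 mm high; the three stoppers stand in them in any order, so fingers have more room closing along the tray's x than along its y.
- tester: Bench leak tester, dark blue box 150 mm (x) by 170 mm (y) by 65 mm high with a white face-up dial 120 mm across whose steel rim is 74 mm high; fixed. Origin: underside centre, below the dial's axis; its couplings are on its -x side. It stands at the left, middle or right place.
- peak (a joint): Angle of the peak pointer and its knob, rad: 0 at the zero stop (the dial's lower left, at +135 degrees from the tester's x axis), growing clockwise from above; range 0 to 4.6. Starts 0.9 to 2.7; turn it anticlockwise from above to reset. It stays where it is left (friction 0.03 N m).
- knob_grip (a point): On the knob's axis at the height to grip, 99 mm above the bench; turns with the knob: x along the red pointer and the grip bar, z up. The black grip bar is 46 mm long (x), 14 mm thick (y) and reaches from 83 to 109 mm above the bench; the dial rim below it is 74 mm high.
- dish: Round stainless parts dish, fixed, 156 mm across the rim, 28 mm high, inside floor about 130 mm across and 4 mm above the bench. Origin: underside centre. It stands beyond the other things, to the left or right of the spray can.
- spray_can: Bystander: green spray can with a white band and black cap, 66 mm across, 198 mm tall, standing loose, 350 g. Origin: underside centre.
- spanner: Bystander: steel combination spanner, 200 mm long, lying flat at the far left. Origin: underside, middle of its length; lies along its x axis.
Things that resemble listed ones, but are neither listed nor needed, are in the scene too. Of the things that look like the blue_stopper, the larger one is meant.

How it is judged:
By the outcome, as a careful person would: the job done as asked, in the order asked, and still so for the second after the job is handed in, with the robot touching nothing.
It also fails if it takes over 72 s, if anything falls off the work surface, if the arm or the gripper's body presses on something with over 40 N, if the wrist force passes 120 N, or if a joint passes its speed limit or range.

## Robot

A 6-joint arm with a two-finger parallel gripper is mounted at the origin on the work surface. World frame = base frame: x ahead of the robot, y to its left, z up, the work surface at z = 0. Lengths are in mm, angles in degrees, forces in N, time in s.
With the tool pointing down it reaches from about 350 to 850 mm from the base axis. Payload 8.1 kg.
Tool frame: the origin (TCP) lies midway between the tips of the shut fingers; the grasp point (between the pads) lies 19 mm behind it; z points along the fingers, y is the line along which they close (so a half turn about z gives the same grasp; the last joint's range is limited). The gripper opens to 85 mm and grips with 20 to 120 N. Pads are 22 mm wide; open, the fingers measure 114 mm over their backs; the gripper's body (76 mm by 85 mm) begins 54 mm behind the grasp point. The pads swing forward as they close: fully open they stand 13 mm farther back than shut.
Start: joints at [59.908, 7.471, 85.268, -0, 87.261, -4.893], TCP at [255.435, 542.916, 231.292] pointing down, gripper open.
Joint ranges: [-169.43, 169.43], [-51.17, 129.36], [1.28, 143.12], [-76.62, 256.62], [0, 156.53], [-152.29, 152.29]. Speed limits (degrees/s): [136.94, 136.94, 159.86, 180, 180, 180].

## Interface

Orientations are given as [roll, pitch, yaw] about the fixed x, y, z axes, in that order (R = Rz(yaw) Ry(pitch) Rx(roll)).
In Python, from bench import sensors, optics, r gives the robot as it stands.
- The arm moves only by the tool apply_moves, never from a script. Its argument "targets" is a list of rows, each a list of 7 numbers: the shift along the tool's x, y, z in mm, then the turn, a rotation vector about the tool's x, y, z in rad, then the closure, from 0 (fully open) to 1 (shut). In form: [[x, y, z, wx, wy, wz, claw], ...]. A call has 1 to 20 rows; each row shifts and turns the commanded pose from where the row before left it, along the tool's axes as they then stand; what a row does not reach is not made up. A row lasts 1/8 s, in which the tool goes at most 62.5 mm and 10.7 degrees, less where a joint would pass 70% of its speed; a pose out of reach is approached as far as the arm can. A call is refused whole if a number of a shift passes 62.5 or a number of a turn 0.188, either way. A call with a gripper value outside its range is refused whole. The fingers move at their own pace and stop on an object; "force" is the grip in N (left out, the last holds). Time passes only in rows, so rows that do not move let the fingers close. It gives the time, the measured TCP pose, the force, the opening and the grip force at its end, in the units of the state.
- sensors.sense(): the state, without advancing time (a new reading comes with each control period).
- optics.snapshot(name): name is "scene" or "top" or "wrist"; returns the picture (384x512x3 uint8, red, green, blue); there is no depth.
- optics.get_calibration(name): a dict with "camera_matrix" (3x3 intrinsics, pixels), "pose" (4x4, takes a point from camera to world coordinates). Camera axes: x right, y down, z forward; pixel columns grow to the right and rows downward; lengths in mm; the calibration is good to about 2 mm. The wrist camera is an equidistant fisheye: a pixel r from the principal point sees the ray r / f radians off the axis. A picture is of the moment at which its call begins: read the wrist's pose just before it. get_calibration takes no time and is no camera call; for the wrist camera it gives the pose at the moment of the call.
- r.hand_in(): hands the job in; it is judged then, once.
The state is a dict: "time": time; "joint_pos": joint angles; "qd": joint speeds; "joint_efforts": joint torques, N m; "tool_pos": TCP position; "tcp_rot": TCP orientation; "ft_force": force on the tool from outside, world axes, zero at the start; "wrist_torque": the same for the moment, N m; "finger_gap": finger opening in mm; "grip_force": force on a finger pad.
Only numpy, scipy, OpenCV 4.12 (cv2) and the standard library are available. Lean on these libraries where they do the work, as an engineer would, in place of code of your own. Each camera call takes 0.05 s, during which the arm holds its last target. There are 200 camera calls.

## Working session

There is one attempt and no reset: what is moved stays moved. The work goes in short steps, Python scripts to look and compute and a tool call to move; the robot and the scene stay as the last step left them, time stands still between calls to the robot, and variables do not carry over. Pictures are saved under pics/ and viewed, at most 12 in all, crops included, and the job is handed in when it is done.

Besides the shell and the picture viewer there is one more tool, called after "Request:" as name(argument=value, ...) on one line, values as JSON. apply_moves: Moves the arm, as the interface text tells. Its arguments: {"type":"object","properties":{"targets":{"type":"array"},"force":{"type":"number"}},"required":["targets"]}

```bash
mkdir -p pics; ls; python3 - <<'E'
from bench import sensors, optics, r
import cv2, numpy as np
print(sensors.sense())
for n in("scene","top","wrist"):
    c=optics.get_calibration(n);print(n,np.round(c["camera_matrix"],1).tolist(),np.round(c["pose"],3).tolist())
    np.save(f"pics/{n}0.npy",c["pose"])
    im=optics.snapshot(n);cv2.imwrite(f"pics/{n}0.png",im[:,:,::-1])
a=cv2.imread("pics/scene0.png");b=cv2.imread("pics/top0.png")
cv2.imwrite("pics/both.png",cv2.resize(np.vstack([a,b]),None,fx=.78,fy=.78))
E
```

```text
pics
{'time': 0.0, 'joint_pos': array([ 5.99089342e+01,  7.51757734e+00,  8.53289145e+01, -8.46894404e-04,
        8.72613054e+01, -4.89519189e+00]), 'qd': array([-0.07032489, -0.03848329,  0.00878987, -0.03163841, -0.04082441,
       -0.03099185]), 'joint_efforts': array([ 5.76647544e-04, -5.69379365e+01, -5.00571299e+01, -9.44421799e-05,
        1.42968542e-02, -3.16426531e-05]), 'tool_pos': array([255.15726672, 542.43587694, 230.22218514]), 'tcp_rot': array([-1.79892524e+02, -8.35592602e-03,  1.54804159e+02]), 'ft_force': array([-0.28548049, -0.30336426,  0.54669123]), 'wrist_torque': array([0.06214506, 0.0127057 , 0.0059101 ]), 'grip_force': 0.0, 'finger_gap': 85.18139603412688}
scene [[470.2, 0.0, 256.3], [0.0, 470.2, 197.2], [0.0, 0.0, 1.0]] [[0.882, 0.264, -0.39, 955.295], [0.471, -0.509, 0.72, -786.613], [-0.008, -0.819, -0.573, 753.882], [0.0, 0.0, 0.0, 1.0]]
top [[492.0, 0.0, 255.5], [0.0, 492.0, 188.3], [0.0, 0.0, 1.0]] [[0.011, -0.994, 0.109, 426.785], [-1.0, -0.014, -0.026, 17.911], [0.028, -0.109, -0.994, 1256.505], [0.0, 0.0, 0.0, 1.0]]
wrist [[297.3, 0.0, 256.7], [0.0, 297.3, 190.7], [0.0, 0.0, 1.0]] [[0.426, 0.875, 0.231, 196.13], [0.905, -0.411, -0.113, 571.473], [-0.004, 0.257, -0.966, 373.272], [0.0, 0.0, 0.0, 1.0]]
```

View pics/top0.png

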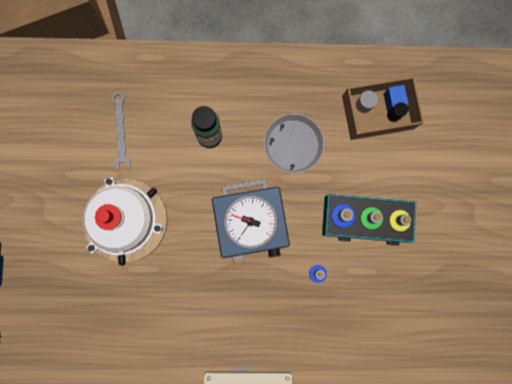

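View pics/scene0.png

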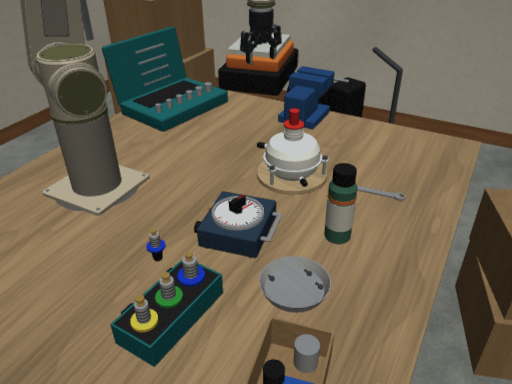

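The top view shows the tank at (110,217) with its red plug, the tester at (250,221), and the tray holding blue (343,216), green (372,218) and yellow (400,220). The dish is at (293,143) and the can at (206,125). Two things could be taken for the blue stopper: the one in the tray at top (343,216) / scene (191,272), and a small loose one on the bench at top (318,273) / scene (156,245). The larger is wanted, so I choose the tray one and will check it in a crop.

```bash
cat > h.py <<'E'
import numpy as np, cv2
from bench import sensors, optics, r
def ray(name,px,pose=None):
    c=optics.get_calibration(name);K=np.array(c["camera_matrix"]);T=np.array(c["pose"] if pose is None else pose)
    x,y=(px[0]-K[0,2])/K[0,0],(px[1]-K[1,2])/K[1,1]
    if name=="wrist":
        t=np.hypot(x,y)+1e-12;d=np.array([x/t*np.sin(t),y/t*np.sin(t),np.cos(t)])
    else: d=np.array([x,y,1]);d/=np.linalg.norm(d)
    return T[:3,3],T[:3,:3]@d
def plane(R,z): o,d=R;return o+d*(z-o[2])/d[2]
def tri(*Rs):
    A=0;b=0
    for o,d in Rs:
        M=np.eye(3)-np.outer(d,d);A=A+M;b=b+M@o
    p=np.linalg.solve(A,b);return p,[np.linalg.norm(np.cross(p-o,d)) for o,d in Rs]
def proj(name,P,pose=None):
    c=optics.get_calibration(name);K=np.array(c["camera_matrix"]);T=np.array(c["pose"] if pose is None else pose)
    q=T[:3,:3].T@(np.array(P)-T[:3,3])
    if name=="wrist":
        n=np.hypot(q[0],q[1])+1e-12;t=np.arctan2(n,q[2]);q=np.array([q[0]/n*t,q[1]/n*t,1])
    else:q=q/q[2]
    return (K@q)[:2]
def mask(im,col):   # im RGB
    R,G,B=[im[...,i].astype(int) for i in range(3)]
    return {"red":(R>110)&(G<60)&(B<60),"blue":(B>110)&(R<80)&(G<100)&(B-R>70),"green":(G>100)&(R<80)&(B<80),
     "yellow":(R>140)&(G>130)&(B<90),"teal":(G-R>40)&(abs(G-B)<40)&(R<60)}[col].astype(np.uint8)
def blobs(m,amin=25):
    n,l,s,c=cv2.connectedComponentsWithStats(m)
    return [(l==i).astype(np.uint8) for i in range(1,n) if s[i,4]>=amin]
def hull(m):
    p=cv2.convexHull(np.argwhere(m)[:,::-1].astype(np.float32));return p[:,0]
E
python3 - <<'E'
from h import *
for n in("top","scene","wrist"):
    im=cv2.imread(f"pics/{n}0.png")[:,:,::-1]
    for col in("red","blue","green","yellow"):
        for b in blobs(mask(im,col),20):
            x,y,w,h=cv2.boundingRect(b);e=cv2.fitEllipse(hull(b)) if len(hull(b))>5 else None
            print(n,col,(x,y,w,h),int(b.sum()),np.round(np.hstack(e),1) if e else '')
t=cv2.imread("pics/top0.png");s=cv2.imread("pics/scene0.png")
z=lambda im,x,y,w,h:cv2.resize(im[y:y+h,x:x+w],(400,300),interpolation=cv2.INTER_CUBIC)
cv2.imwrite("pics/crop1.png",np.vstack([np.hstack([z(t,300,190,128,96),z(s,110,220,128,96)]),np.hstack([z(t,202,177,96,72),z(s,265,100,80,60)])]))
E
```

```text
top red (96, 206, 18, 22) 129 [104.6 216.3  17.5  21.5  10.2]
top blue (332, 204, 23, 24) 206 [342.9 215.4  23.2  23.8 162.3]
top blue (310, 266, 16, 16) 119 [317.6 273.4  16.2  16.8 119. ]
top green (361, 207, 21, 9) 27 [371.3 214.5  16.2  20.8  92.8]
top yellow (390, 210, 20, 21) 143 [399.8 220.1  20.5  21.6 153.9]
scene red (227, 59, 51, 11) 119 [251.7  63.9  11.2  52.2  96.9]
scene red (290, 108, 9, 5) 37 [294.  110.2   4.6   9.   90. ]
scene red (284, 120, 20, 9) 113 [293.5 123.6   9.6  20.1  92.9]
scene blue (311, 69, 22, 6) 51 [322.8  71.5   3.6  23.3  99.6]
scene blue (304, 74, 22, 8) 63 [314.8  77.6   5.   24.8 102. ]
scene blue (287, 86, 23, 11) 103 [298.4  91.1  10.3  22.8  85.7]
scene blue (307, 105, 21, 17) 131 [316.8 113.   12.3  24.2  59. ]
scene blue (147, 240, 18, 12) 107 [155.3 245.1  11.8  18.4  79.3]
scene blue (177, 266, 28, 19) 251 [190.7 274.4  19.1  27.6  79.9]
scene blue (283, 376, 30, 8) 125 [280.9 374.    4.    6.5   0. ]
scene green (155, 287, 28, 19) 251 [168.6 295.7  19.1  27.5  77.5]
scene yellow (131, 309, 27, 21) 262 [143.9 319.2  20.1  27.8  70.6]
wrist blue (327, 114, 111, 69) 2672 [378.8 148.9  28.9 150.4  64.7]
wrist blue (487, 114, 25, 123) 1925 [503.  176.3  76.1 128.5  16.9]
wrist blue (434, 136, 55, 132) 4546 [460.6 198.3  51.4 147.  173.4]
wrist blue (342, 174, 96, 87) 4835 [392.4 216.3  86.6 100.   57.8]
```

View pics/crop1.png

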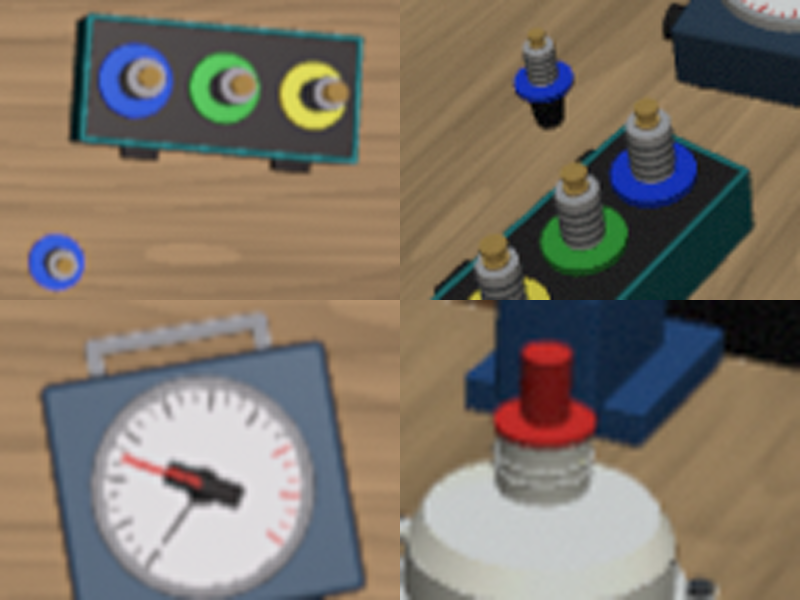

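The crop confirms it: the blue stopper in the tray is clearly larger than the loose one at top (318,273). The pointer's red half points left and slightly up, tip at about (231,215). The plug flange is at scene (294,124) with its grip top at scene (294,111).

```bash
sed -i 's/"red":.*60),"blue"/"red":(R>70)\&(G<0.5*R)\&(B<0.5*R),"blue"/' h.py; python3 - <<'E'
from h import *
t=cv2.imread("pics/top0.png")[:,:,::-1];s=cv2.imread("pics/scene0.png")[:,:,::-1]
f=lambda p:np.round(p,1).tolist()
for b in blobs(mask(t,"red"),8): print("red top",cv2.boundingRect(b),int(b.sum()),f(np.hstack(cv2.fitEllipse(hull(b)))))
for b in blobs(mask(s,"red"),30): print("red scene",cv2.boundingRect(b))
B=[b for b in blobs(mask(t,"red"),100)][0]
e=cv2.fitEllipse(hull(B))[0]
P,er=tri(ray("top",e),ray("scene",(294,124.2)));print("flange tri",f(P),f(er),"plane171",f(plane(ray("top",e),170)))
for nm,a,c in(("blue",(342.9,215.4),(190.7,274.4)),("yellow",(399.8,220.1),(143.9,319.2)),("small",(317.6,273.4),(155.3,245.1))):
    P,er=tri(ray("top",a),ray("scene",c));print(nm,f(P),f(er),f(plane(ray("top",a),64)))
# nipple top of blue: top ((145/400*128+300),(78/300*96+190))
P,er=tri(ray("top",(347.3,214.8)),ray("scene",(110+246*.32,220+103*.32)));print("nipple",f(P),f(er))
# teal rim of tray
m=mask(t,"teal");print([ (cv2.boundingRect(b),f(np.hstack(cv2.minAreaRect(hull(b))))) for b in blobs(m,40)])
# dial: white disc, dish
w=((t.min(2)>165)).astype(np.uint8)
for b in blobs(w,500):
    e=cv2.fitEllipse(hull(b));print("white",f(np.hstack(e)),f(plane(ray("top",e[0]),70)))
# knob bar: dark blob within the dial
d=np.zeros_like(w);d[195:245,225:278]=(t[195:245,225:278].max(2)<70)
for b in blobs(d,20): print("knob",cv2.boundingRect(b),f(np.hstack(cv2.minAreaRect(hull(b)))),f(plane(ray("top",cv2.minAreaRect(hull(b))[0]),109)))
for n,px in(("tip",(202+122*.24,177+156*.24)),): print(n,f(plane(ray("top",px),78)))
for px in((264,143),(323,143),(293,115),(293,172)): print("dish rim",f(plane(ray("top",px),28)))
E
```

```text
red top (95, 205, 26, 25) 489 [107.6, 216.6, 24.6, 25.5, 72.0]
red top (242, 217, 8, 5) 23 [245.6, 219.1, 3.3, 8.3, 108.3]
red scene (284, 108, 20, 21)
flange tri [480.2, 314.0, 165.9] [1.3, 1.3] plane171 [478.8, 312.3, 170.0]
blue [494.7, -227.7, 61.8] [0.6, 0.6] [494.1, -227.6, 64.0]
yellow [485.0, -367.3, 62.3] [0.7, 0.7] [484.4, -367.2, 64.0]
small [352.8, -168.7, 40.3] [0.4, 0.4] [353.9, -165.4, 64.0]
nipple [493.6, -225.7, 119.2] [1.4, 1.4]
[((325, 195, 89, 47), [370.0, 218.4, 89.4, 40.2, 4.8])]
white [121.3, 217.1, 69.2, 80.7, 131.0] [482.7, 306.7, 70.0]
white [250.2, 221.6, 48.1, 48.5, 60.0] [476.0, -1.8, 70.0]
white [247.5, 379.0, 31.7, 87.7, 89.9] [110.1, -0.0, 70.0]
knob (245, 218, 15, 8) [252.1, 221.3, 14.1, 6.3, 7.1] [475.0, -5.6, 109.0]
tip [492.1, 43.8, 78.0]
dish rim [677.4, -35.1, 28.0]
dish rim [679.9, -185.5, 28.0]
dish rim [751.5, -108.7, 28.0]
dish rim [604.1, -109.1, 28.0]
```

Positions hold together: flange about (479, 313, 168), blue collar (494.5, -227.7, 63), knob axis (476, -2), dish centre (678, -110). The stopper heights agree with the text, and collar spacing is 140 mm for the two end holes. I'll turn to yaw 90, where the tool axes become [+y, +x, -z], and hover over the plug.

Request:
apply_moves(targets=[[0, 0, -10, 0, 0, 0.1616, 0], [0, 0, -10, 0, 0, 0.1616, 0], [0, 0, -10, 0, 0, 0.1616, 0], [0, 0, -10, 0, 0, 0.1616, 0], [0, 0, -10, 0, 0, 0.1616, 0], [0, 0, -10, 0, 0, 0.1616, 0], [0, 0, 0, 0, 0, 0.1616, 0], [-38.2, 37.4, 0, 0, 0, 0, 0], [-38.2, 37.4, 0, 0, 0, 0, 0], [-38.2, 37.4, 0, 0, 0, 0, 0], [-38.2, 37.4, 0, 0, 0, 0, 0], [-38.2, 37.4, 0, 0, 0, 0, 0], [-38.2, 37.4, 0, 0, 0, 0, 0], [0, 0, 0, 0, 0, 0, 0], [0, 0, 0, 0, 0, 0, 0]], force=40)

```text
time: 2.02
tool_pos: [479.5, 313.8, 290.9]
tcp_rot: [-179.9, -0.0, 89.9]
ft_force: [0.2, 0.1, -0.4]
finger_gap: 85.3
grip_force: 0.0
```

```bash
cat >> h.py <<'E'
def look(tag):
    T=np.array(optics.get_calibration("wrist")["pose"]);im=optics.snapshot("wrist").copy()
    cv2.imwrite(f"pics/w_{tag}.png",im[:,:,::-1]);np.save(f"pics/w_{tag}.npy",T);return im,T
def st():
    s=sensors.sense();print({k:np.round(s[k],2).tolist() for k in("time","tool_pos","tcp_rot","ft_force","finger_gap","grip_force")})
E
python3 - <<'E'
from h import *
st();im,T=look("plug")
for b in blobs(mask(im,"red"),200):
    print(cv2.boundingRect(b),int(b.sum()))
print(proj("wrist",(479.5,313,171),T),proj("wrist",(479.5,313,211),T))
E
```

```text
{'time': 2.02, 'tool_pos': [479.46, 313.78, 290.93], 'tcp_rot': [-179.94, -0.0, 89.95], 'ft_force': [0.16, 0.06, -0.43], 'finger_gap': 85.31, 'grip_force': 0.0}
(225, 154, 62, 60) 2909
[257.61328635 186.91384567] [257.61760257 199.5357117 ]
```

View pics/w_plug.png

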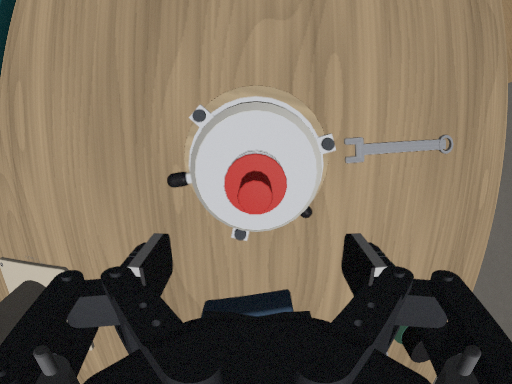

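The wrist view shows the plug flange centred at (256,184) and its grip at (257,195), within 3 px of the prediction, with clear space between the fingers. I'll nudge, descend, grip and lift.

Request:
apply_moves(targets=[[1, -1, 25, 0, 0, 0, 0], [0, 0, 25, 0, 0, 0, 0], [0, 0, 25, 0, 0, 0, 0], [0, 0, 20, 0, 0, 0, 0], [0, 0, 15, 0, 0, 0, 0], [0, 0, 4, 0, 0, 0, 0], [0, 0, 0, 0, 0, 0, 0.5], [0, 0, 0, 0, 0, 0, 0.9], [0, 0, 0, 0, 0, 0, 1], [0, 0, 0, 0, 0, 0, 1], [0, 0, 0, 0, 0, 0, 1], [0, 0, 0, 0, 0, 0, 1], [0, 0, 0, 0, 0, 0, 1], [0, 0, 0, 0, 0, 0, 1]], force=40)

```text
time: 3.82
tool_pos: [479.3, 314.9, 178.2]
tcp_rot: [179.9, -0.0, 90.0]
ft_force: [-0.3, -0.8, 5.9]
finger_gap: 27.2
grip_force: 39.7
```

Request:
apply_moves(targets=[[0, 0, -5, 0, 0, 0, 1], [0, 0, -10, 0, 0, 0, 1], [0, 0, -20, 0, 0, 0, 1], [0, 0, -25, 0, 0, 0, 1], [0, 0, -25, 0, 0, 0, 1], [0, 0, -25, 0, 0, 0, 1], [0, 0, 0, 0, 0, 0, 1], [0, 0, 0, 0, 0, 0, 1]])

```text
time: 4.82
tool_pos: [478.6, 314.6, 286.9]
tcp_rot: [-180.0, 0.0, 90.0]
ft_force: [0.4, -0.6, -1.1]
finger_gap: 26.8
grip_force: 39.4
```

```bash
python3 - <<'E'
from h import *
st();im,T=look("lifted")
for b in blobs(mask(im,"red"),200): print(cv2.boundingRect(b),int(b.sum()))
s=optics.snapshot("scene");cv2.imwrite("pics/s_lift.png",s[:,:,::-1])
for b in blobs(mask(s,"red"),30): print("scene",cv2.boundingRect(b))
E
```

```text
{'time': 4.82, 'tool_pos': [478.65, 314.59, 286.9], 'tcp_rot': [-179.98, 0.01, 89.99], 'ft_force': [0.44, -0.59, -1.13], 'finger_gap': 26.8, 'grip_force': 39.39}
(206, 184, 102, 115) 7262
scene (285, 70, 21, 33)
```

Plug lifted (gap 27 mm, grip holding). Next I'll carry it over the dish and lower it.

Request:
apply_moves(targets=[[-30, 14, 0, 0, 0, 0, 1], [-56.4, 26.4, 0, 0, 0, 0, 1], [-56.4, 26.4, 0, 0, 0, 0, 1], [-56.4, 26.4, 0, 0, 0, 0, 1], [-56.4, 26.4, 0, 0, 0, 0, 1], [-56.4, 26.4, 0, 0, 0, 0, 1], [-56.4, 26.4, 0, 0, 0, 0, 1], [-56.2, 26.6, 0, 0, 0, 0, 1], [0, 0, 40, 0, 0, 0, 1], [0, 0, 50, 0, 0, 0, 1], [0, 0, 50, 0, 0, 0, 1], [0, 0, 40, 0, 0, 0, 1], [0, 0, 0, 0, 0, 0, 1]])

```text
time: 6.55
tool_pos: [673.5, -109.0, 100.9]
tcp_rot: [-179.4, -0.1, 90.0]
ft_force: [0.3, 0.3, -0.7]
finger_gap: 27.0
grip_force: 39.6
```

```bash
python3 - <<'E'
from h import *
st();im,T=look("dish");print(proj("wrist",(678,-110,28),T))
E
```

```text
{'time': 6.55, 'tool_pos': [673.48, -109.0, 100.95], 'tcp_rot': [-179.39, -0.15, 89.99], 'ft_force': [0.28, 0.28, -0.72], 'finger_gap': 27.04, 'grip_force': 39.63}
[264.49510046 202.7415192 ]
```

View pics/w_dish.png

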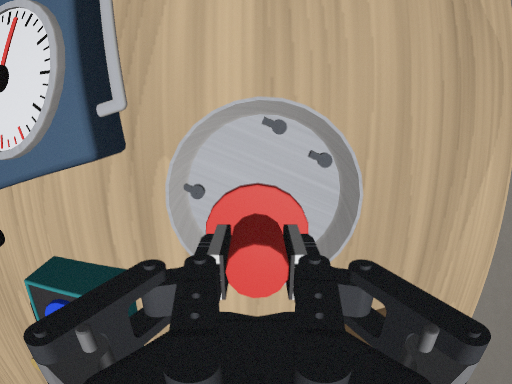

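The wrist view shows the dish rim centred near (264,193), with three loose screws at (195,190), (278,125) and (320,158). The middle is free under the held plug, so I'll lower it there.

Request:
apply_moves(targets=[[1, 3, 20, 0, 0, 0, 1], [0, 0, 15, 0, 0, 0, 1], [0, 0, 7, 0, 0, 0, 1], [0, 0, 3, 0, 0, 0, 1], [0, 0, 2, 0, 0, 0, 1], [0, 0, 1, 0, 0, 0, 1], [0, 0, 0, 0, 0, 0, 1], [0, 0, 0, 0, 0, 0, 1]])

```text
time: 7.6
tool_pos: [680.9, -109.0, 59.6]
tcp_rot: [180.0, 0.0, 90.0]
ft_force: [-0.0, -0.4, -0.9]
finger_gap: 26.9
grip_force: 39.6
```

Request:
apply_moves(targets=[[0, 0, 4, 0, 0, 0, 1], [0, 0, 1, 0, 0, 0, 1], [0, 0, 1, 0, 0, 0, 1], [0, 0, 1, 0, 0, 0, 1], [0, 0, 0, 0, 0, 0, 1], [0, 0, 0, 0, 0, 0, 1]])

```text
time: 8.35
tool_pos: [680.8, -109.0, 52.4]
tcp_rot: [180.0, 0.0, 90.0]
ft_force: [-0.3, 0.7, -0.4]
finger_gap: 27.0
grip_force: 39.6
```

Request:
apply_moves(targets=[[0, 0, 0.7, 0, 0, 0, 1], [0, 0, 0.7, 0, 0, 0, 1], [0, 0, 0, 0, 0, 0, 1]])

```text
time: 8.72
tool_pos: [680.8, -109.0, 51.3]
tcp_rot: [180.0, 0.0, 90.0]
ft_force: [-1.1, 0.1, 2.8]
finger_gap: 27.1
grip_force: 40.0
```

Request:
apply_moves(targets=[[0, 0, 0, 0, 0, 0, 0.6], [0, 0, 0, 0, 0, 0, 0.4], [0, 0, 0, 0, 0, 0, 0], [0, 0, 0, 0, 0, 0, 0], [0, 0, 0, 0, 0, 0, 0], [0, 0, 0, 0, 0, 0, 0], [0, 0, -20, 0, 0, 0, 0], [0, 0, -40, 0, 0, 0, 0], [0, 0, -50, 0, 0, 0, 0], [0, 0, -50, 0, 0, 0, 0], [0, 0, -40, 0, 0, 0, 0], [0, 0, 0, 0, 0, 0, 0], [0, 0, 0, 0, 0, 0, 0]])

```text
time: 10.35
tool_pos: [680.8, -109.0, 251.8]
tcp_rot: [179.9, 0.0, 90.0]
ft_force: [-0.4, 0.1, -1.3]
finger_gap: 85.4
grip_force: 0.0
```

```bash
python3 - <<'E'
from h import *
st();im,T=look("dish2");s=optics.snapshot("scene")
for b in blobs(mask(im,"red"),200): print(cv2.boundingRect(b),int(b.sum()))
for b in blobs(mask(s,"red"),20): print("scene",cv2.boundingRect(b),int(b.sum()))
print(proj("scene",(681,-109,4)),proj("scene",(681,-109,84)))
E
```

```text
{'time': 10.35, 'tool_pos': [680.76, -108.97, 251.79], 'tcp_rot': [179.94, 0.01, 89.99], 'ft_force': [-0.42, 0.08, -1.33], 'finger_gap': 85.38, 'grip_force': 0.0}
(234, 145, 47, 46) 1696
scene (283, 258, 27, 35) 600
[294.57514816 287.5465053 ] [296.04834068 260.31275341]
```

The plug stands upright in the dish (scene box matches the prediction). On to the knob.

Request:
apply_moves(targets=[[21.4, -41, 0, 0, 0, 0, 0], [21.4, -41, 0, 0, 0, 0, 0], [21.4, -41, 0, 0, 0, 0, 0], [21.4, -41, 0, 0, 0, 0, 0], [21.4, -41, 0, 0, 0, 0, 0], [0, 0, 0, 0, 0, 0, 0], [0, 0, 0, 0, 0, 0, 0]])

```text
time: 11.32
tool_pos: [475.6, -2.0, 250.4]
tcp_rot: [-180.0, 0.0, 90.0]
ft_force: [0.7, -0.3, -0.2]
finger_gap: 85.4
grip_force: 0.0
```

```bash
python3 - <<'E'
from h import *
st();im,T=look("knob")
f=lambda p:np.round(p,1).tolist()
print("pred",f(proj("wrist",(476,-2,109),T)))
w=(im.min(2)>150).astype(np.uint8)
for b in blobs(w,1500):
    e=cv2.fitEllipse(hull(b));print("white",f(np.hstack(e)),f(plane(ray("wrist",e[0],T),72)))
    x,y,ww,hh=cv2.boundingRect(b);dk=np.zeros_like(b);hm=cv2.fillConvexPoly(np.zeros_like(b),hull(b).astype(int),1)
    dk=((im.max(2)<60)&(hm>0)).astype(np.uint8)
    dk=cv2.morphologyEx(dk,cv2.MORPH_OPEN,np.ones((3,3)))
    for d in blobs(dk,60):
        q=cv2.minAreaRect(hull(d));print("dark",f(np.hstack(q)),f(plane(ray("wrist",q[0],T),100)))
    for d in blobs(mask(im,"red")&hm,15):
        v=cv2.fitLine(np.argwhere(d)[:,::-1].astype(np.float32),2,0,.01,.01).ravel();c=v[2:];print("red",cv2.boundingRect(d),f(plane(ray("wrist",c,T),78)),f(plane(ray("wrist",c+8*v[:2],T),78)))
cv2.imwrite("pics/kn.png",cv2.resize(im[80:290,140:400,::-1],None,fx=2,fy=2))
E
```

```text
{'time': 11.32, 'tool_pos': [475.61, -1.96, 250.36], 'tcp_rot': [-179.97, 0.0, 90.0], 'ft_force': [0.67, -0.25, -0.25], 'finger_gap': 85.37, 'grip_force': 0.0}
pred [257.9, 180.8]
white [22.5, 166.5, 123.5, 126.3, 175.3] [147.7, 12.9, 72.0]
white [256.4, 169.4, 111.6, 113.5, 90.2] [474.4, 2.3, 72.0]
dark [252.7, 174.5, 9.9, 46.5, 24.2] [470.7, 2.4, 100.0]
red (262, 130, 11, 25) [485.9, 33.6, 78.0] [488.7, 41.7, 78.0]
red (256, 158, 10, 20) [478.7, 5.8, 78.0] [481.6, 14.0, 78.0]
white [390.4, 222.8, 61.3, 72.2, 84.3] [640.9, -63.2, 72.0]
red (383, 226, 36, 25) [656.4, -82.0, 78.0] [667.9, -80.6, 78.0]
```

View pics/kn.png

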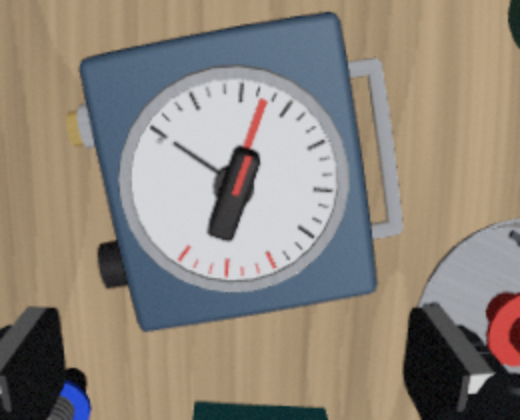

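The wrist view shows the knob bar centred at about (257,176), in direction 71°, with the red pointer running from (263,155) to (272,130). The zero tick is at about (220,146), direction 147–149° in the world frame. So the turn needed is about 76° anticlockwise from above.

Request:
apply_moves(targets=[[2.5, -0.6, 40, 0, 0, 0.1658, 0], [0, 0, 45, 0, 0, 0.1658, 0], [0, 0, 45, 0, 0, 0, 0], [0, 0, 30, 0, 0, 0, 0], [0, 0, 8, 0, 0, 0, 0], [0, 0, 0, 0, 0, 0, 0], [0, 0, 0, 0, 0, 0, 0.7], [0, 0, 0, 0, 0, 0, 1], [0, 0, 0, 0, 0, 0, 1], [0, 0, 0, 0, 0, 0, 1], [0, 0, 0, 0, 0, 0, 1], [0, 0, 0, 0, 0, 0, 1], [0, 0, 0, 0, 0, 0, 1], [0, 0, 0, 0, 0, 0, 1]], force=25)

```text
time: 13.12
tool_pos: [475.6, 0.6, 84.1]
tcp_rot: [179.9, -0.0, 71.0]
ft_force: [-3.1, -0.8, 8.1]
finger_gap: 13.3
grip_force: 45.8
```

```bash
python3 - <<'E'
from h import *
st();print(sensors.sense()["wrist_torque"])
E
```

```text
{'time': 13.12, 'tool_pos': [475.65, 0.56, 84.11], 'tcp_rot': [179.94, -0.02, 70.99], 'ft_force': [-3.12, -0.77, 8.05], 'finger_gap': 13.28, 'grip_force': 45.84}
[ 0.07247186  0.55943657 -0.09428274]
```

Request:
apply_moves(targets=[[0, 0, -1, 0, 0, -0.1, 1], [0, 0, 0, 0, 0, -0.1745, 1], [0, 0, 0, 0, 0, -0.1745, 1], [0, 0, 0, 0, 0, -0.1745, 1], [0, 0, 0, 0, 0, -0.1745, 1], [0, 0, 0, 0, 0, -0.1745, 1], [0, 0, 0, 0, 0, -0.1745, 1], [0, 0, 0, 0, 0, 0, 1]])

```text
time: 14.12
tool_pos: [474.5, 0.3, 84.2]
tcp_rot: [-179.9, -0.0, 136.9]
ft_force: [-5.2, -1.9, 4.1]
finger_gap: 13.5
grip_force: 43.7
```

```bash
python3 - <<'E'
from h import *
st();print(sensors.sense()["wrist_torque"])
E
```

```text
{'time': 14.12, 'tool_pos': [474.5, 0.34, 84.16], 'tcp_rot': [-179.93, -0.04, 136.86], 'ft_force': [-5.22, -1.88, 4.11], 'finger_gap': 13.48, 'grip_force': 43.7}
[-0.21530789  0.76859393  0.08819258]
```

Request:
apply_moves(targets=[[0, 0, 0, 0, 0, -0.0698, 1], [0, 0, 0, 0, 0, -0.0524, 1], [0, 0, 0, 0, 0, -0.0349, 1], [0, 0, 0, 0, 0, 0, 1]])

```text
time: 14.62
tool_pos: [474.4, 0.2, 84.1]
tcp_rot: [-179.9, -0.1, 145.7]
ft_force: [-5.9, -1.3, 5.2]
finger_gap: 13.5
grip_force: 43.8
```

```bash
python3 - <<'E'
from h import *
st();print(sensors.sense()["wrist_torque"])
E
```

```text
{'time': 14.62, 'tool_pos': [474.38, 0.23, 84.15], 'tcp_rot': [-179.92, -0.06, 145.73], 'ft_force': [-5.93, -1.29, 5.19], 'finger_gap': 13.49, 'grip_force': 43.82}
[-0.28789589  0.94526604 -0.15691305]
```

Request:
apply_moves(targets=[[0, 0, 0, 0, 0, -0.0349, 1], [0, 0, 0, 0, 0, -0.0262, 1], [0, 0, 0, 0, 0, 0, 1]])

```text
time: 15.0
tool_pos: [474.4, 0.2, 84.2]
tcp_rot: [-179.9, -0.1, 149.1]
ft_force: [-6.5, -2.4, 7.1]
finger_gap: 13.2
grip_force: 56.3
```

```bash
python3 - <<'E'
from h import *
st();print(sensors.sense()["wrist_torque"])
E
```

```text
{'time': 15.0, 'tool_pos': [474.4, 0.2, 84.22], 'tcp_rot': [-179.94, -0.07, 149.13], 'ft_force': [-6.48, -2.39, 7.08], 'finger_gap': 13.21, 'grip_force': 56.29}
[-0.31359789  1.02725173 -1.26608499]
```

The torque jumped to -1.3 N m, so the stop is reached. Release and lift.

Request:
apply_moves(targets=[[0, 0, 0, 0, 0, 0.015, 1], [0, 0, 0, 0, 0, 0, 0.5], [0, 0, 0, 0, 0, 0, 0], [0, 0, 0, 0, 0, 0, 0], [0, 0, 0, 0, 0, 0, 0], [0, 0, -20, 0, 0, 0, 0], [0, 0, -45, 0, 0, 0.1745, 0], [0, 0, -50, 0, 0, 0.1745, 0], [0, 0, -50, 0, 0, 0.1745, 0], [0, 0, -40, 0, 0, 0.1745, 0], [0, 0, 0, 0, 0, 0.1745, 0], [0, 0, 0, 0, 0, 0.15, 0], [0, 0, 0, 0, 0, 0, 0]])

```text
time: 16.62
tool_pos: [475.1, 0.6, 288.9]
tcp_rot: [180.0, 0.0, 89.8]
ft_force: [-0.3, 0.2, 0.1]
finger_gap: 85.4
grip_force: 0.0
```

```bash
python3 - <<'E'
from h import *
st();im,T=look("knob2")
f=lambda p:np.round(p,1).tolist()
c=plane(ray("wrist",(256.4,169.4),np.load("pics/w_knob.npy")),72)
for b in blobs((im.min(2)>150).astype(np.uint8),1500):
    e=cv2.fitEllipse(hull(b))
    if abs(e[0][0]-256)>60: continue
    hm=cv2.fillConvexPoly(np.zeros_like(b),hull(b).astype(int),1);c=plane(ray("wrist",e[0],T),72);print("dial",f(c))
    for d in blobs(mask(im,"red")&hm,15):
        q=plane(ray("wrist",np.argwhere(d).mean(0)[::-1],T),78);print("red",cv2.boundingRect(d),f(q),np.degrees(np.arctan2(*(q-c)[1::-1])))
    px=np.argwhere((im.max(2)<70)&(hm>0))[:,::-1]
k=cv2.resize(im[80:290,140:400,::-1],None,fx=2,fy=2);cv2.imwrite("pics/kn2.png",k)
E
```

```text
{'time': 16.62, 'tool_pos': [475.12, 0.61, 288.87], 'tcp_rot': [180.0, 0.0, 89.83], 'ft_force': [-0.29, 0.2, 0.14], 'finger_gap': 85.36, 'grip_force': 0.0}
dial [474.4, 1.9, 72.0]
red (224, 145, 19, 14) [445.6, 20.9, 78.0] 146.51903365413446
red (240, 162, 17, 12) [463.3, 1.2, 78.0] -176.46888998404597
```

View pics/kn2.png

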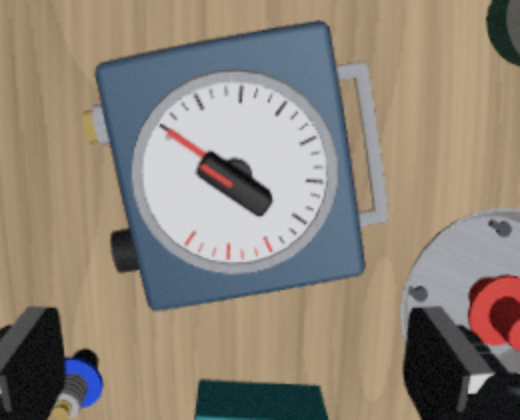

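The red pointer now lies on the zero tick (crop pixel (165,128), 146.5° against the expected 147°). Next I'll view the open neck from two places.

Request:
apply_moves(targets=[[50, 0.8, 0, 0, 0, 0, 0], [56, 0.8, 0, 0, 0, 0, 0], [56, 0.8, 0, 0, 0, 0, 0], [56, 0.8, 0, 0, 0, 0, 0], [50, 0.8, 0, 0, 0, 0, 0], [0, 0, 0, 0, 0, 0, 0], [0, 0, 0, 0, 0, 0, 0]])

```text
time: 17.55
tool_pos: [480.1, 268.4, 288.5]
tcp_rot: [-180.0, 0.0, 89.9]
ft_force: [-0.4, -1.0, -0.9]
finger_gap: 85.5
grip_force: 0.0
```

```bash
python3 - <<'E'
from h import *
st();im,T=look("neckA");print(proj("wrist",(479,314,165),T))
g=cv2.cvtColor(im,cv2.COLOR_RGB2GRAY)
print(g[100:260:6,257].tolist())
E
```

```text
{'time': 17.55, 'tool_pos': [480.06, 268.36, 288.48], 'tcp_rot': [-179.96, 0.05, 89.93], 'ft_force': [-0.38, -0.99, -0.94], 'finger_gap': 85.55, 'grip_force': 0.0}
[256.33926103 135.55778087]
[200, 200, 116, 118, 115, 117, 117, 115, 114, 98, 182, 201, 202, 201, 200, 200, 169, 132, 131, 133, 134, 134, 136, 137, 137, 139, 141]
```

Request:
apply_moves(targets=[[30, 0, 0, 0, 0, 0, 0], [30, 0, 0, 0, 0, 0, 0], [15, 0, 0, 0, 0, 0, 0], [0, 0, 0, 0, 0, 0, 0], [0, 0, 0, 0, 0, 0, 0]])

```text
time: 18.23
tool_pos: [480.8, 342.5, 288.9]
tcp_rot: [180.0, 0.0, 89.7]
ft_force: [0.1, 0.1, -0.0]
finger_gap: 85.7
grip_force: 0.0
```

```bash
python3 - <<'E'
from h import *
st();im,T=look("neckB");print(proj("wrist",(479,314,165),T))
a=cv2.imread("pics/w_neckA.png")
z=lambda i,x,y:cv2.resize(i[y:y+100,x:x+130],(520,400),interpolation=cv2.INTER_CUBIC)
pa=proj("wrist",(479,314,165),np.load("pics/w_neckA.npy")).astype(int);pb=proj("wrist",(479,314,165),T).astype(int)
print(pa-[65,50],pb-[65,50])
cv2.imwrite("pics/neck.png",cv2.resize(np.hstack([z(a,*(pa-[65,50])),z(im[:,:,::-1],*(pb-[65,50]))]),(800,308)))
E
```

```text
{'time': 18.23, 'tool_pos': [480.83, 342.46, 288.95], 'tcp_rot': [179.99, 0.03, 89.73], 'ft_force': [0.12, 0.06, -0.04], 'finger_gap': 85.75, 'grip_force': 0.0}
[255.70100162 214.02595731]
[191  85] [190 164]
```

View pics/neck.png

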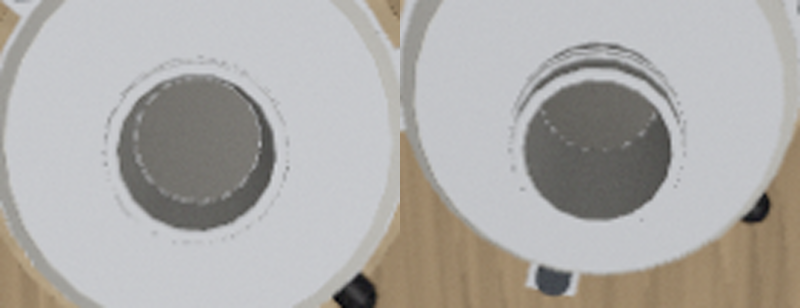

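Both views show the open bore as a grey disc inside the white rim, near (256,135) in A and (255,212) in B. I'll fit and triangulate it.

```bash
python3 - <<'E'
from h import *
R=[];rad=[]
for n in "AB":
    T=np.load(f"pics/w_neck{n}.npy");im=cv2.imread(f"pics/w_neck{n}.png");g=cv2.GaussianBlur(cv2.cvtColor(im,cv2.COLOR_BGR2GRAY),(3,3),0)
    p=proj("wrist",(479,314,165),T).astype(int)
    m=(g<160).astype(np.uint8);m=cv2.morphologyEx(m,cv2.MORPH_OPEN,np.ones((5,5)))
    n_,l=cv2.connectedComponents(m);b=(l==l[p[1],p[0]])
    e=cv2.fitEllipse(hull(b));print(np.round(np.hstack(e),1),cv2.boundingRect(b.astype(np.uint8)))
    R.append(ray("wrist",e[0],T));print(np.round(plane(R[-1],165),1))
    h=hull(b);q=np.array([plane(ray("wrist",x,T),165) for x in h]);(c,r_)=cv2.minEnclosingCircle(q[:,:2].astype(np.float32));print("circle on z165",np.round(c,1),round(r_,1))
print(tri(*R))
E
```

```text
[254.4 134.2  50.7  51.3  82. ] (229, 109, 52, 51)
[477.3 315.3 165. ]
circle on z165 [477.3 315.1] 23.1
[253.8 212.4  45.8  48.5  93.4] (230, 190, 49, 46)
[477.2 315.7 165. ]
circle on z165 [477.1 315.1] 23.3
(array([477.21520913, 315.15648221, 163.57147138]), [np.float64(0.05247135006976855), np.float64(0.05247135006971403)])
```

Neck rim: (477.2, 315.2, 164), bore radius 23 mm, which matches the given sizes. Now the blue stopper.

Request:
apply_moves(targets=[[-35, 1.4, 0, 0, 0, 0, 0], [-60, 1.4, 0, 0, 0, 0, 0], [-60, 1.4, 0, 0, 0, 0, 0], [-60, 1.4, 0, 0, 0, 0, 0], [-60, 1.4, 0, 0, 0, 0, 0], [-60, 1.4, 0, 0, 0, 0, 0], [-60, 1.4, 0, 0, 0, 0, 0], [-60, 1.4, 0, 0, 0, 0, 0], [-60, 1.4, 0, 0, 0, 0, 0], [-55, 1, 0, 0, 0, 0.065, 0], [0, 0, 0, 0, 0, 0, 0], [0, 0, 0, 0, 0, 0, 0]])

```text
time: 19.77
tool_pos: [491.3, -226.7, 288.9]
tcp_rot: [-180.0, -0.0, 86.0]
ft_force: [-0.1, -0.0, 0.6]
finger_gap: 85.5
grip_force: 0.0
```

```bash
python3 - <<'E'
from h import *
st();im,T=look("blue")
print(proj("wrist",(494.5,-227.7,64),T))
for b in blobs(mask(im,"blue"),150):
    h=hull(b);q=np.array([plane(ray("wrist",x,T),64) for x in h]);c,r_=cv2.minEnclosingCircle(q[:,:2].astype(np.float32))
    print(cv2.boundingRect(b),int(b.sum()),np.round(c,1),round(r_,1))
E
```

```text
{'time': 19.77, 'tool_pos': [491.29, -226.72, 288.88], 'tcp_rot': [-179.99, -0.03, 85.99], 'ft_force': [-0.1, -0.04, 0.59], 'finger_gap': 85.53, 'grip_force': 0.0}
[260.09859815 166.28381022]
(139, 113, 28, 31) 410 [ 358.9 -166.6] 20.5
```

View pics/w_blue.png

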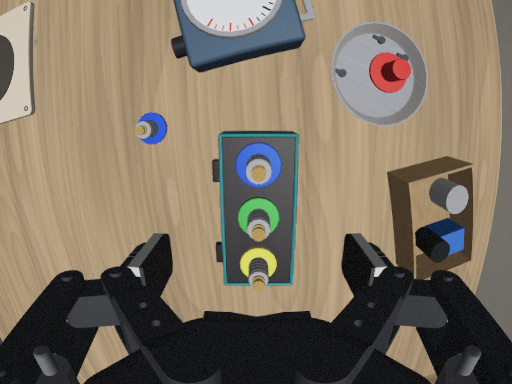

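The wrist view shows the blue stopper at (259,164), green at (259,217) and yellow at (258,264) in the tray, with the small decoy at (152,129). The fingers clear everything, so I'll descend and grip.

Request:
apply_moves(targets=[[-0.5, 2.7, 40, 0, 0, 0, 0], [0, 0, 50, 0, 0, 0, 0], [0, 0, 50, 0, 0, 0, 0], [0, 0, 45, 0, 0, 0, 0], [0, 0, 25, 0, 0, 0, 0], [0, 0, 8, 0, 0, 0, 0], [0, 0, 0, 0, 0, 0, 0], [0, 0, 0, 0, 0, 0, 0.5], [0, 0, 0, 0, 0, 0, 0.8], [0, 0, 0, 0, 0, 0, 1], [0, 0, 0, 0, 0, 0, 1], [0, 0, 0, 0, 0, 0, 1], [0, 0, 0, 0, 0, 0, 1], [0, 0, 0, 0, 0, 0, 1]], force=50)

```text
time: 21.58
tool_pos: [495.0, -227.5, 71.8]
tcp_rot: [179.9, 0.0, 86.0]
ft_force: [-0.4, 1.4, 6.0]
finger_gap: 28.7
grip_force: 49.4
```

Request:
apply_moves(targets=[[0, 0, -5, 0, 0, 0, 1], [0, 0, -15, 0, 0, 0, 1], [0, 0, -25, 0, 0, 0, 1], [0, 0, -40, 0, 0, 0, 1], [0, 0, -50, 0, 0, 0, 1], [0, 0, -50, 0, 0, 0, 1], [0, 0, -30, 0, 0, 0, 1], [0, 0, 0, 0, 0, 0, 1], [0, 0, 0, 0, 0, 0, 1]])

```text
time: 22.7
tool_pos: [494.0, -226.9, 284.8]
tcp_rot: [-179.9, -0.0, 86.0]
ft_force: [-0.8, -0.0, -2.4]
finger_gap: 28.6
grip_force: 49.6
```

```bash
python3 - <<'E'
from h import *
st();im,T=look("held")
s=optics.snapshot("scene");cv2.imwrite("pics/s_held.png",s[:,:,::-1])
for b in blobs(mask(s,"blue"),80): print("scene",cv2.boundingRect(b))
for b in blobs(mask(im,"blue"),150): print("wrist",cv2.boundingRect(b))
E
```

```text
{'time': 22.7, 'tool_pos': [493.96, -226.9, 284.77], 'tcp_rot': [-179.92, -0.04, 86.04], 'ft_force': [-0.82, -0.0, -2.45], 'finger_gap': 28.59, 'grip_force': 49.58}
scene (299, 67, 35, 9)
scene (290, 73, 37, 9)
scene (286, 86, 28, 13)
scene (307, 105, 22, 18)
scene (166, 185, 31, 15)
scene (147, 240, 18, 12)
scene (283, 376, 30, 8)
wrist (136, 113, 28, 31)
wrist (206, 182, 98, 52)
```

Held: gap 28.6 mm, and the weight shows. I'll measure the collar in the hand with the same wrist camera, so that its bias cancels against the neck measurement.

```bash
cat > collar.py <<'E'
from h import *
from scipy.optimize import least_squares
def collar(im,T,tcp):
    b=max(blobs(mask(im,"blue"),150),key=lambda b:b.sum() if abs(np.argwhere(b)[:,1].mean()-256)<40 else 0)
    h=hull(b);x,y,w,hh=cv2.boundingRect(b);h=h[h[:,1]<y+0.55*hh]
    q=np.array([plane(ray("wrist",p,T),tcp[2]-8) for p in h])[:,:2]
    o=least_squares(lambda c:np.hypot(*(q-c[:2]).T)-c[2],[*tcp[:2],29]);o2=least_squares(lambda c:np.hypot(*(q-c).T)-29,tcp[:2])
    return (x,y,w,hh),o.x,o2.x,np.abs(o2.fun).max()
E
python3 - <<'E'
from collar import *
T=np.load("pics/w_held.npy");im=cv2.imread("pics/w_held.png")[:,:,::-1];tcp=sensors.sense()["tool_pos"]
r_=collar(im,T,tcp);print(r_,r_[2]-tcp[:2])
# tilt: cone axis & collar in scene
s=cv2.imread("pics/s_held.png");
print(proj("scene",tcp-[0,0,8]),proj("scene",tcp-[0,0,64]),proj("scene",tcp+[0,0,45]))
cv2.imwrite("pics/held.png",np.hstack([cv2.resize(s[140:240,120:250],(400,308)),cv2.resize(im[130:300,150:370,::-1],(400,308))]))
E
```

```text
((206, 182, 98, 52), array([ 493.57555781, -224.81009682,   28.34478732]), array([ 493.44880857, -225.61024627]), np.float64(0.4889264242171265)) [-0.1392099   1.07872029]
[179.79970769 188.86111426] [182.80704515 213.40408251] [176.73842984 163.87793691]
```

View pics/held.png

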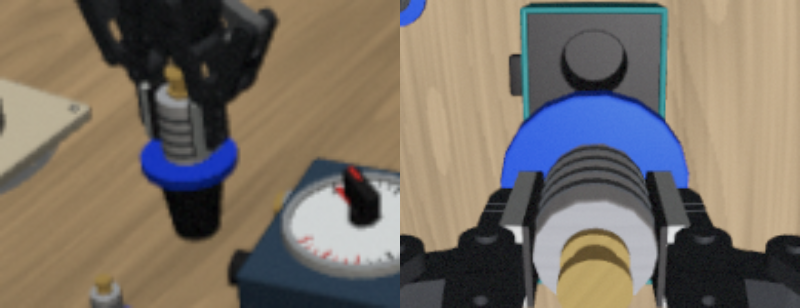

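The stopper hangs upright in the fingers and its empty tray hole is visible behind it. The target TCP is about (477.5, 313.7). Carry it over.

Request:
apply_moves(targets=[[30, -3, 0, 0, 0, 0, 1], [52, -5.2, 0, 0, 0, 0, 1], [58, -5.8, 0, 0, 0, 0, 1], [60, -6, 0, 0, 0, 0, 1], [60, -6, 0, 0, 0, 0, 1], [60, -6, 0, 0, 0, 0, 1], [60, -6, 0, 0, 0, 0, 1], [58, -5.9, 0, 0, 0, 0, 1], [50, -5, 0, 0, 0, 0, 1], [35, -3.5, 0, 0, 0, 0, 1], [15.2, -1.8, 0, 0, 0, 0, 1], [0, 0, 0, 0, 0, 0, 1], [0, 0, 0, 0, 0, 0, 1]])

```text
time: 24.42
tool_pos: [477.7, 312.3, 285.4]
tcp_rot: [-180.0, 0.1, 86.0]
ft_force: [-0.2, -0.6, -2.0]
finger_gap: 28.7
grip_force: 49.7
```

```bash
python3 - <<'E'
from collar import *
st();tcps=[]
for i in range(3):
    tcp=sensors.sense()["tool_pos"];im,T=look(f"over{i}");r_=collar(im,T,tcp);print(np.round(r_[1],1),np.round(r_[2],1),np.round(tcp,1))
E
```

```text
{'time': 24.42, 'tool_pos': [477.68, 312.25, 285.44], 'tcp_rot': [-179.97, 0.06, 85.99], 'ft_force': [-0.16, -0.56, -2.05], 'finger_gap': 28.68, 'grip_force': 49.68}
[477.4 314.4  28.4] [477.3 313.7] [477.7 312.3 285.4]
[477.5 314.2  28.5] [477.5 313.6] [477.8 312.2 285.7]
[477.6 314.3  28.4] [477.5 313.7] [477.9 312.2 285.9]
```

Request:
apply_moves(targets=[[1.2, -0.3, 20, 0, 0, 0, 1], [0, 0, 20, 0, 0, 0, 1], [0, 0, 15, 0, 0, 0, 1], [0, 0, 10, 0, 0, 0, 1], [0, 0, 8, 0, 0, 0, 1], [0, 0, 8, 0, 0, 0, 1], [0, 0, 5, 0, 0, 0, 1], [0, 0, 0, 0, 0, 0, 1]])

```text
time: 25.58
tool_pos: [477.2, 314.6, 199.6]
tcp_rot: [-180.0, 0.0, 86.0]
ft_force: [-0.2, 0.2, -0.9]
finger_gap: 28.8
grip_force: 49.7
```

Request:
apply_moves(targets=[[0, 0, 4, 0, 0, 0, 1], [0, 0, 4, 0, 0, 0, 1], [0, 0, 3, 0, 0, 0, 1], [0, 0, 2, 0, 0, 0, 1], [0, 0, 1, 0, 0, 0, 1], [0, 0, 0, 0, 0, 0, 1]])

```text
time: 26.32
tool_pos: [477.3, 314.7, 185.9]
tcp_rot: [-180.0, 0.0, 86.0]
ft_force: [-0.7, 0.6, -1.9]
finger_gap: 28.5
grip_force: 49.7
```

Request:
apply_moves(targets=[[0, 0, 1.5, 0, 0, 0, 1], [0, 0, 1.5, 0, 0, 0, 1], [0, 0, 1, 0, 0, 0, 1], [0, 0, 0, 0, 0, 0, 1]])

```text
time: 26.82
tool_pos: [477.3, 314.7, 181.8]
tcp_rot: [-180.0, 0.0, 86.0]
ft_force: [1.4, 0.8, -2.1]
finger_gap: 28.9
grip_force: 49.7
```

Request:
apply_moves(targets=[[0, 0, 0.5, 0, 0, 0, 1], [0, 0, 0.5, 0, 0, 0, 1], [0, 0, 0, 0, 0, 0, 1]])

```text
time: 27.2
tool_pos: [477.3, 314.7, 180.9]
tcp_rot: [180.0, -0.0, 86.0]
ft_force: [-0.2, 0.2, -2.3]
finger_gap: 28.7
grip_force: 49.7
```

Request:
apply_moves(targets=[[0, 0, 0.5, 0, 0, 0, 1], [0, 0, 0.5, 0, 0, 0, 1], [0, 0, 0, 0, 0, 0, 1]])

```text
time: 27.58
tool_pos: [477.4, 314.8, 180.8]
tcp_rot: [180.0, -0.0, 86.0]
ft_force: [-3.8, -0.9, 5.3]
finger_gap: 28.8
grip_force: 50.1
```

Request:
apply_moves(targets=[[0, 0, 0.6, 0, 0, 0, 1], [0, 0, 0, 0, 0, 0, 1]])

```text
time: 27.82
tool_pos: [477.5, 314.8, 180.8]
tcp_rot: [180.0, -0.0, 86.0]
ft_force: [-4.7, -2.8, 7.9]
finger_gap: 28.8
grip_force: 50.6
```

```bash
python3 - <<'E'
from h import *
st();print(sensors.sense()["wrist_torque"])
s=optics.snapshot("scene");im,T=look("seat")
cv2.imwrite("pics/seat.png",np.hstack([cv2.resize(s[90:165,250:350,::-1],(400,300),interpolation=cv2.INTER_CUBIC),cv2.resize(im[130:300,150:376,::-1],(400,300))]))
E
```

```text
{'time': 27.82, 'tool_pos': [477.49, 314.81, 180.81], 'tcp_rot': [179.95, -0.03, 86.04], 'ft_force': [-4.74, -2.8, 7.92], 'finger_gap': 28.83, 'grip_force': 50.56}
[-0.39797785  0.83745779 -0.0133615 ]
```

View pics/seat.png

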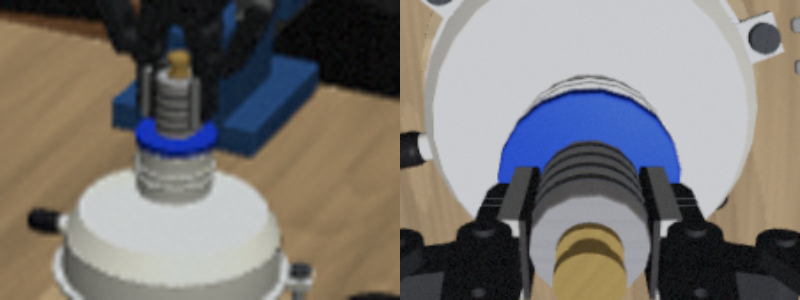

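The collar sits flat on the rim in both views, and the height matches home (180.8) with only about 10 N of contact. Ease off slightly, open and retreat.

Request:
apply_moves(targets=[[0, 0, -0.8, 0, 0, 0, 1], [0, 0, 0, 0, 0, 0, 0.6], [0, 0, 0, 0, 0, 0, 0.3], [0, 0, 0, 0, 0, 0, 0], [0, 0, 0, 0, 0, 0, 0], [0, 0, 0, 0, 0, 0, 0], [0, 0, -15, 0, 0, 0, 0], [0, 0, -30, 0, 0, 0, 0], [0, 0, -40, 0, 0, 0, 0], [0, 0, -40, 0, 0, 0, 0], [-40, 0, 0, 0, 0, 0, 0], [-40, 0, 0, 0, 0, 0, 0], [0, 0, 0, 0, 0, 0, 0], [0, 0, 0, 0, 0, 0, 0]])

```text
time: 29.68
tool_pos: [472.0, 235.1, 306.1]
tcp_rot: [179.9, -0.1, 86.0]
ft_force: [1.3, -0.0, 0.8]
finger_gap: 85.2
grip_force: 0.0
```

```bash
python3 - <<'E'
from h import *
st();s=optics.snapshot("scene");im,T=look("end")
P=np.array([477.5,314.5,173])
for b in blobs(mask(im,"blue"),200):
    h=hull(b);q=np.array([plane(ray("wrist",x,T),173) for x in h]);c,r_=cv2.minEnclosingCircle(q[:,:2].astype(np.float32));print(np.round(c,1),round(r_,1))
for b in blobs(mask(s,"red"),20): print("scene red",cv2.boundingRect(b))
cv2.imwrite("pics/end.png",np.hstack([s[:,:,::-1][50:350,100:500],cv2.resize(s[90:165,250:350,::-1],(400,300),interpolation=cv2.INTER_CUBIC)]))
E
```

```text
{'time': 29.68, 'tool_pos': [472.01, 235.12, 306.11], 'tcp_rot': [179.94, -0.05, 86.01], 'ft_force': [1.34, -0.0, 0.84], 'finger_gap': 85.24, 'grip_force': 0.0}
[476.8 316.4] 28.2
scene red (283, 258, 27, 35)
```

View pics/end.png

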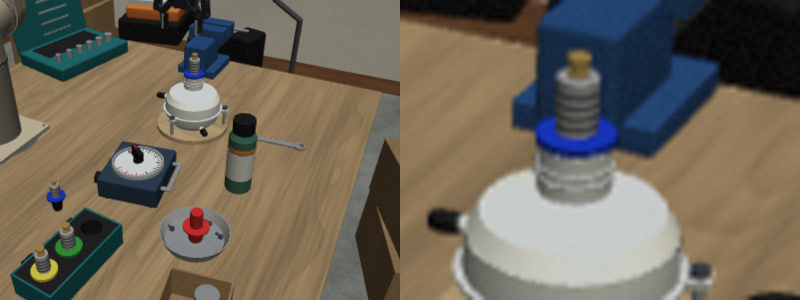

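The final picture shows the blue stopper upright with its collar flat on the rim (195,72), the red plug in the dish (196,223), and yellow and green still in the tray. The spray can and spanner are untouched. Handing in.

```bash
python3 -c "
from bench import r
print(r.hand_in())"
```

```text
the job is handed in; nothing more can be done
None
```

I handed the job in at about 30 s: the red plug is in the dish, the blue stopper is home in the neck with its collar flat on the rim, the peak pointer is at its zero stop, and the yellow and green stoppers, spray can and spanner were left alone.

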